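# Rock the jammed pestle out of its stand

### The arm

A 7-joint arm with a two-finger parallel gripper is mounted at the origin on the work surface. World frame = base frame: x ahead of the robot, y to its left, z up, the work surface at z = 0. Lengths are in m, angles in rad, forces in N, time in s.
With the tool pointing down it reaches from about 0.425 to 0.95 m from the base axis. Payload 16.7 kg.
Tool frame: the origin (TCP) lies between the finger pads; the fingertips stand 8 mm ahead of it and the grasp point (between the pads) lies 11 mm behind it; z points along the fingers, y is the direction in which the jaws open and shut (so a half turn about z gives the same grasp; the last joint's range is limited). The gripper opens to 94 mm and grips with 3 to 60 N. Pads are 16 mm wide; open, the fingers measure 119 mm over their backs; the gripper's body (75 mm by 177 mm) begins 78 mm behind the grasp point.
Start: joints at [1.024, 0.426, 0.074, 1.606, -0.034, 1.111, -0.067], TCP at [0.261, -0.622, 0.213] pointing down, gripper open.
Joint ranges: [-2.85, 2.85], [-0.5, 2.14], [-1.23, 1.37], [0.21, 2.46], [-1.02, 4.16], [0.16, 2.05], [-2.73, 2.73]. Speed limits (rad/s): [1.89, 1.89, 2.39, 2.39, 3.01, 3.01, 3.01].

### API

Orientations are given as a unit quaternion [x, y, z, w].
In Python, from bench import manip, cams gives the robot as it stands. The module is installed in compiled form; this text tells all that it offers.
- The arm moves only by the tool play_rows, never from a script. Its argument "steps" is a list of rows, each an object of numbers: "tx", "ty", "tz": the shift along the tool's x, y, z in m; "roll": the turn about the tool's z in rad. In form: [{"tx": .., "ty": .., "tz": .., "roll": ..}, ...]. A call has 1 to 10 rows; each row shifts and turns the pose as measured when the row begins, along the tool's axes as they then stand; what a row does not reach is not made up. A row lasts 1/8 s, in which the tool goes at most 62.5 mm and 10.7 degrees, less where a joint would pass 70% of its speed; a pose out of reach is approached as far as the arm can. A call is refused whole if a number of a shift passes 0.0625 or a number of a turn 0.188, either way. A call with a gripper value outside its range is refused whole. "hand" is the gripper's target within -1 to 1 (fully open at 1, half-way at 0, shut at -1), set as the call begins (left out, the last holds). The fingers move at their own pace and stop on an object; "squeeze" is the grip in N (left out, the last holds). Time passes only in rows, so rows that do not move let the fingers close. It gives the time, the measured TCP pose, the force and the opening at its end, in the units of the state.
- manip.read_state(): the state, without advancing time (a new reading comes with each control period).
- cams.camera(name): name is "scene" or "top"; returns the picture (384x512x3 uint8, red, green, blue); there is no depth.
- cams.camera_model(name): a dict with "K" (3x3 intrinsics, pixels), "dist_coeffs" ([k1, k2, p1, p2, k3] as OpenCV has them; the pictures are not rectified), "pose" (4x4, takes a point from camera to world coordinates). Camera axes: x right, y up, looking along -z (the intrinsics and any distortion apply to the point x, -y, -z); pixel columns grow to the right and rows downward; lengths in m; the calibration is good to about 2 mm. A picture is of the moment at which its call begins. camera_model takes no time and is no camera call.
- manip.close_job(): hands the job in, once; it reports no verdict.
The state is a dict: "time_s": time; "qpos": joint angles; "qd": joint speeds; "tau": joint torques, N m; "ee_pos": TCP position; "ee_rot": TCP orientation; "ft_force": force on the tool from outside, world axes, zero at the start; "moment": the same for the moment, N m; "width": finger opening in m.
Only numpy, scipy, OpenCV 4.12 (cv2) and the standard library are available. Lean on these libraries where they do the work, as an engineer would, in place of code of your own. Each camera call takes 0.05 s, during which the arm holds its last target.

### The job

The stone pestle is stuck upright in its wooden stand, held by two stiff jaws over its thick foot, and will not come by pulling. Take it by the knob and rock it side to side along the stand's long direction until both jaws have given way, then draw it straight up and finish while still holding it in the gripper, upright and still, with its foot just clear of the stand: two or three centimetres above it. Do not set it down or let go, and leave everything else where it stands.

Things in the scene. Friction and masses are not known exactly. Their poses are not given: they have to be found in the camera images.
- pestle: Grey granite pestle, 169 mm long, 0.3 to 0.5 kg, round about its z. Origin at the foot's centre, z along it to the knob. A 20 mm wide flat underside flares by z = 14 mm to a 38 mm thick bulb with a flat shoulder at z = 40 mm (3 mm bevel), then a 24 mm thick neck to z = 131 mm, then a ball knob. It starts upright in the stand and is rocked about the edge of its foot.
- pestle_knob (a point): Centre of the pestle's ball knob, 38 mm across, 150 mm above the foot. Axes as the pestle's. Pinched with the fingers closing along the stand's x it pivots in the pinch, so it can be rocked without tilting the gripper. Rocking by about 0.25 to 0.28 rad each way moves the knob 38 to 42 mm along the stand's y, against some 3 to 4 N.
- stand: Fixed dark wooden stand on the board, 90 mm (x) by 150 mm (y, the long direction, along which to rock) by 80 mm high. Origin at the centre of its underside, z up. A slot open at the top, 41 mm in x and 62 mm in y, goes down to the floor at z = 12 mm, on which the foot stands in a 41 mm square recess 16 mm deep. The slot's ends stop the neck at about 0.29 rad.
- stand_mouth (a point): Centre of the slot's mouth in the stand's top face, 80 mm above the stand's underside, 68 mm above the pestle's foot at the start. Axes as the stand's.
- jaw_left (a joint): How far the pale wooden jaw at the stand's +y end is pushed back, m. At 0 it ends 0.8 mm from the neck, between z = 62 and 72 mm of the stand, 10 mm above the bulb's shoulder, so a straight pull stops dead after 10 mm. Starts at 0 to 0.0015, at most 0.014; slides stiffly (7 N), pushed by the rocked neck, and stays. The bulb passes freely once both jaws read 0.010.
- jaw_right (a joint): The same for the jaw at the stand's -y end, growing towards -y. A jaw pushed back sticks out of the stand's end by that much.
- mortar: Grey granite mortar, 136 mm across, 85 mm high, loose. Origin at the centre of its underside. Leave alone.
- bowl: Steel bowl, 140 mm across, 55 mm high, loose. Origin under its centre. Leave alone.
- jar: Small glass jar, 54 mm across, 75 mm high. Origin under its centre. Leave alone.
- saucer: White ceramic saucer, 80 mm across, 18 mm high. Origin under its centre. Leave alone.
- cup: White ceramic cup, 54 mm across, 50 mm high. Origin under its centre. Leave alone.
- bottle: Small amber bottle, 44 mm across, 100 mm high. Origin under its centre. Leave alone.
- spoon: White ceramic spoon, 150 mm long, lying on the board. Leave alone.
Things that resemble listed ones, but are neither listed nor needed, are in the scene too. Of the things like the pestle, leave any that is blue or purple; of the rest the larger one is meant.

How it is judged:
By the outcome, as a careful person would: the job done as asked, in the order asked, and still so for the second after the job is handed in, while the arm keeps its last pose, push and grip.
It also fails if it takes over 38 s, if anything falls off the work surface, if the arm or the gripper's body presses on something with over 40 N, if the wrist force passes 120 N, or if a joint passes its speed limit or range.

## Working session

There is one attempt and no reset: what is moved stays moved. The work goes in short steps, Python scripts to look and compute and a tool call to move; the robot and the scene stay as the last step left them, time stands still between calls to the robot, and variables do not carry over. Pictures are saved under pics/ and viewed, and the job is handed in when it is done.

Besides the shell and the picture viewer there is one more tool, called after "Call:" in YAML: its name, and indented under it one key for each argument. play_rows: Moves the arm, as the interface text tells. Its arguments: {"type":"object","properties":{"steps":{"type":"array","items":{"type":"object","properties":{"tx":{"type":"number"},"ty":{"type":"number"},"tz":{"type":"number"},"roll":{"type":"number"}}}},"hand":{"type":"number"},"squeeze":{"type":"number"}},"required":["steps"]}

```bash
mkdir -p pics; python3 - <<'E'
from bench import manip, cams
import cv2, numpy as np
s=manip.read_state()
for k,v in s.items(): print(k,np.round(v,4))
for n in("scene","top"):
    im=cams.camera(n); cv2.imwrite(f"pics/{n}0.png",im[:,:,::-1])
    m=cams.camera_model(n); print(n,np.round(m["K"],1).tolist(),m["dist_coeffs"],np.round(m["pose"],3).tolist())
E
```

```text
time_s 0.0
qpos [ 1.0235  0.4267  0.0739  1.6066 -0.0341  1.1107 -0.0671]
qd [ 0.0006  0.0001 -0.0001  0.0002 -0.0005 -0.0008  0.0007]
tau [-5.00000e-04 -9.35804e+01  3.66690e+00 -4.54190e+01 -4.87000e-02
  2.01000e-02  1.00000e-04]
ee_pos [ 0.2613 -0.6219  0.2128]
ee_rot [ 9.803e-01  1.976e-01 -2.000e-04 -6.000e-04]
ft_force [ 1.7892  0.5143 -0.7141]
moment [-0.0343 -0.0109  0.0016]
width 0.094
scene [[436.0, 0.0, 250.1], [0.0, 436.0, 191.6], [0.0, 0.0, 1.0]] [-0.04731444  0.          0.          0.          0.        ] [[-0.464, -0.721, 0.515, 1.159], [0.886, -0.369, 0.282, 0.531], [-0.014, 0.587, 0.81, 1.195], [0.0, 0.0, 0.0, 1.0]]
top [[364.1, 0.0, 258.5], [0.0, 364.1, 186.5], [0.0, 0.0, 1.0]] [-0.06240101  0.          0.          0.          0.        ] [[0.026, 0.995, -0.093, 0.359], [-1.0, 0.025, -0.013, 0.157], [-0.01, 0.094, 0.996, 1.343], [0.0, 0.0, 0.0, 1.0]]
```

View pics/scene0.png

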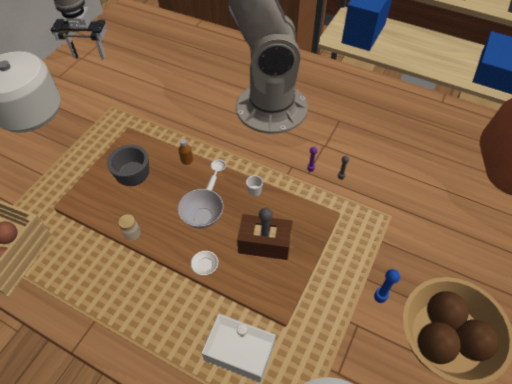

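View pics/top0.png

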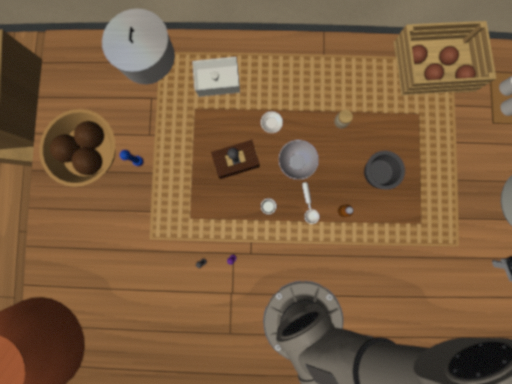

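The pestle stands in the stand at about (265,215) in the scene view and (233,155) in the top view. The small dark, purple and blue look-alikes lie elsewhere. I'll zoom in on the stand.

```bash
python3 - <<'E'
import cv2, numpy as np
a=cv2.imread("pics/scene0.png")[195:270,225:305]; b=cv2.imread("pics/top0.png")[130:190,200:270]
a=cv2.resize(a,None,fx=5,fy=5,interpolation=cv2.INTER_CUBIC); b=cv2.resize(b,None,fx=5,fy=5,interpolation=cv2.INTER_CUBIC)
c=np.zeros((375,760,3),np.uint8); c[:375,:400]=a; c[:300,405:755]=b
cv2.imwrite("pics/zoom0.png",c)
E
```

```text
(no output)
```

View pics/zoom0.png

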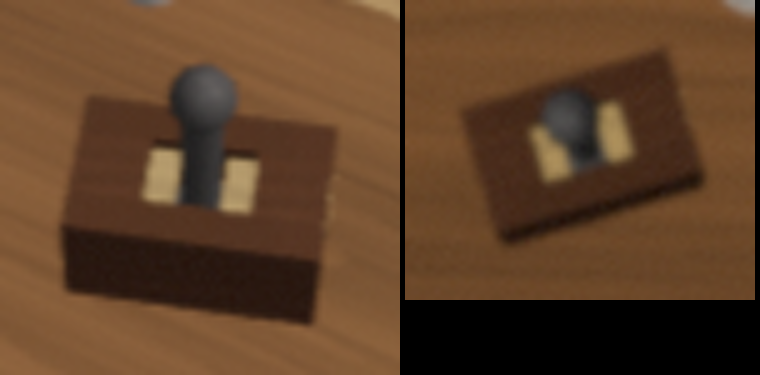

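```bash
cat > h.py <<'E'
import cv2, numpy as np
from bench import manip, cams
from scipy.spatial.transform import Rotation as R
def ray(n,uv):
    m=cams.camera_model(n); p=cv2.undistortPoints(np.array(uv,float).reshape(-1,1,2),np.array(m["K"]),np.array(m["dist_coeffs"])).reshape(-1,2)
    P=np.array(m["pose"]); d=np.c_[p[:,0],-p[:,1],-np.ones(len(p))]@P[:3,:3].T
    return P[:3,3],d/np.linalg.norm(d,axis=1)[:,None]
def plane(n,uv,z):
    o,d=ray(n,uv); return o+d*((z-o[2])/d[:,2])[:,None]
def tri(ua,ub):
    A=np.zeros((3,3));b=np.zeros(3);L=[]
    for n,u in(("scene",ua),("top",ub)):
        o,d=ray(n,[u]);d=d[0];M=np.eye(3)-np.outer(d,d);A+=M;b+=M@o;L.append((o,M))
    x=np.linalg.solve(A,b); return x,[np.linalg.norm(M@(x-o)) for o,M in L]
E
python3 - <<'E'
from h import *
for n,r in(("scene",(195,270,225,305)),("top",(130,190,200,270))):
    im=cv2.imread(f"pics/{n}0.png")[r[0]:r[1],r[2]:r[3]]
    h=cv2.cvtColor(im,cv2.COLOR_BGR2HSV)
    g=((h[...,1]<60)&(h[...,2]<130)).astype(np.uint8)
    k,l,st,c=cv2.connectedComponentsWithStats(g)
    for i in range(1,k):
        if st[i,4]>20: print(n,st[i]+[r[2],r[0],0,0,0],c[i]+[r[2],r[0]])
def z2(z,x0,y0,ox=0): z=np.array(z,float);return (z-[ox,0]+.5)/5-.5+[x0,y0]
ka=z2([[203,98]],225,195);kb=z2([[570,115]],200,130,405)
print("knob",tri(ka[0],kb[0]))
S=z2([[90,97],[336,128],[318,262],[65,226]],225,195)
T=z2([[462,108],[663,50],[703,180],[505,240]],200,130,405)
# corner matching unknown: triangulate bottom corners too
for z in(0.08,0.1):
  for n,c in(("scene",S),("top",T)):
    p=plane(n,c,z); print(n,z,np.round(p,4).tolist(),"ctr",p.mean(0).round(4), "len",np.linalg.norm(np.roll(p,-1,0)-p,axis=1).round(3),
     "ang",[round(float(np.degrees(np.arctan2(*(p[j]-p[i])[[1,0]]))),1) for i,j in((0,1),(3,2),(0,3),(1,2))])
B=z2([[68,290],[312,323]],225,195)
for z in (0,.01,.02): p=plane("scene",B,z);print(z,p.round(4).tolist(),np.linalg.norm(p[1]-p[0]))
E
```

```text
scene [260 208  12  28 234] [265.14102564 220.7008547 ]
top [228 148  11  16 111] [233.35135135 154.94594595]
knob (array([0.57323178, 0.25650997, 0.19723413]), [np.float64(0.0005378282710751535), np.float64(0.0005378282710752047)])
scene 0.08 [[0.5354, 0.1621, 0.08], [0.4874, 0.3045, 0.08], [0.5754, 0.3332, 0.08], [0.6213, 0.1916, 0.08]] ctr [0.5549 0.2479 0.08  ] len [0.15  0.093 0.149 0.091] ang [108.6, 108.0, 18.9, 18.0]
top 0.08 [[0.5982, 0.3437, 0.08], [0.6431, 0.2031, 0.08], [0.551, 0.1724, 0.08], [0.5052, 0.3099, 0.08]] ctr [0.5744 0.2573 0.08  ] len [0.148 0.097 0.145 0.099] ang [-72.3, -71.6, -160.0, -161.6]
scene 0.1 [[0.5466, 0.1687, 0.1], [0.4995, 0.3086, 0.1], [0.5859, 0.3367, 0.1], [0.631, 0.1977, 0.1]] ctr [0.5657 0.2529 0.1   ] len [0.148 0.091 0.146 0.089] ang [108.6, 108.0, 18.9, 18.0]
top 0.1 [[0.5944, 0.3408, 0.1], [0.6385, 0.2023, 0.1], [0.5479, 0.1722, 0.1], [0.5029, 0.3074, 0.1]] ctr [0.5709 0.2557 0.1   ] len [0.145 0.096 0.143 0.097] ang [-72.3, -71.6, -160.0, -161.6]
0 [[0.6215, 0.1904, 0.0], [0.5734, 0.3333, 0.0]] 0.1507698309060723
0.01 [[0.626, 0.1933, 0.01], [0.5783, 0.335, 0.01]] 0.1495078382660441
0.02 [[0.6305, 0.1961, 0.02], [0.5832, 0.3366, 0.02]] 0.1482458456260161
```

```bash
cat >> h.py <<'E'
def plan(goal,yaw_ty,N,z,arc=True):
    """rows towards goal xy (polar interpolation), tool y azimuth yaw_ty (mod pi), height z"""
    s=manip.read_state(); p=np.array(s["ee_pos"]); M=R.from_quat(s["ee_rot"]).as_matrix()
    a=np.arctan2(M[1,1],M[0,1]); da=(yaw_ty-a+np.pi/2)%np.pi-np.pi/2
    r0,f0=np.hypot(*p[:2]),np.arctan2(p[1],p[0]); r1,f1=np.hypot(*goal),np.arctan2(goal[1],goal[0])
    out=[]
    prev=p; 
    for i in range(1,N+1):
        t=i/N; r=r0+(r1-r0)*t; f=f0+(f1-f0)*t
        q=np.array([r*np.cos(f),r*np.sin(f),p[2]+(z-p[2])*t]) if arc else p+(np.array([*goal,z])-p)*t
        c=R.from_rotvec([0,0,da*(i-1)/N]).as_matrix()@M
        out.append([*(c.T@(q-prev)).round(4),round(-da/N,4)]); prev=q
    print("err",np.array([*goal,z])-p,"dyaw deg",np.degrees(da)); 
    for o in out: print(o)
E
python3 - <<'E'
from h import *
from scipy.optimize import least_squares
res={}
for n,(cx,cy) in(("scene",(265.2,214.2)),("top",(232.6,152.6))):
    im=cv2.imread(f"pics/{n}0.png"); h=cv2.cvtColor(im,cv2.COLOR_BGR2HSV)
    S=h[...,1].astype(float)
    # radial edge of saturation away from neck, sub-pixel
    pts=[]
    for a in np.radians(np.arange(0,360,10)):
        d=np.array([np.cos(a),np.sin(a)])
        if d[1]>0.3: continue
        t=np.arange(2,11,.25); v=cv2.remap(S.astype(np.float32),(cx+t*d[0]).astype(np.float32)[None],(cy+t*d[1]).astype(np.float32)[None],cv2.INTER_LINEAR)[0]
        k=np.argmax(np.gradient(v)); pts.append([cx+t[k]*d[0],cy+t[k]*d[1]])
    pts=np.array(pts)
    f=least_squares(lambda x:np.hypot(*(pts-x[:2]).T)-x[2],[cx,cy,6],loss="soft_l1",f_scale=.5)
    print(n,f.x,f.cost); res[n]=f.x[:2]
print(tri(res["scene"],res["top"]))
for n in res: print(plane(n,[res[n]],.19))
# stand top corners triangulated
z2=lambda z,x0,y0,ox=0:(np.array(z,float)-[ox,0]+.5)/5-.5+[x0,y0]
S=z2([[90,97],[336,128],[318,262],[65,226]],225,195)
T=z2([[462,108],[663,50],[703,180],[505,240]],200,130,405)
X=[tri(S[i],T[j]) for i,j in((2,0),(3,1),(0,2),(1,3))]
for x in X: print(x)
print(np.mean([x[0] for x in X],0))
plan((.571,.256),np.radians(18.1),17,.30)
E
```

```text
scene [265.38066785 213.74675818   6.1246639 ] 0.3653632508884592
top [232.22227799 152.64407731   5.06742885] 0.6192531720820759
(array([0.57280837, 0.25720492, 0.19938718]), [np.float64(0.0008893045110978406), np.float64(0.0008893045110978801)])
[[0.5676638 0.2538065 0.19     ]]
[[0.57418419 0.25884032 0.19      ]]
(array([0.59213992, 0.33892938, 0.11204866]), [np.float64(6.502217731938e-05), np.float64(6.502217731939112e-05)])
(array([0.63621123, 0.20151933, 0.11124068]), [np.float64(0.00043215542848380143), np.float64(0.0004321554284836611)])
(array([0.5479518 , 0.17098875, 0.10335504]), [np.float64(0.00124927531745337), np.float64(0.0012492753174533943)])
(array([0.50200113, 0.3081679 , 0.10330933]), [np.float64(0.001237669409769968), np.float64(0.0012376694097698314)])
[0.56957602 0.25490134 0.10748843]
err [0.30968417 0.87794731 0.08715131] dyaw deg 85.31388266991522
[np.float64(0.0629), np.float64(-0.0058), np.float64(-0.0051), np.float64(-0.0876)]
[np.float64(0.0626), np.float64(-0.0062), np.float64(-0.0051), np.float64(-0.0876)]
[np.float64(0.0623), np.float64(-0.0066), np.
[... 510 characters left out ...]
.0051), np.float64(-0.0876)]
[np.float64(0.0601), np.float64(-0.0091), np.float64(-0.0051), np.float64(-0.0876)]
[np.float64(0.0598), np.float64(-0.0094), np.float64(-0.0051), np.float64(-0.0876)]
[np.float64(0.0594), np.float64(-0.0098), np.float64(-0.0051), np.float64(-0.0876)]
[np.float64(0.0591), np.float64(-0.0101), np.float64(-0.0051), np.float64(-0.0876)]
[np.float64(0.0588), np.float64(-0.0104), np.float64(-0.0051), np.float64(-0.0876)]
[np.float64(0.0584), np.float64(-0.0108), np.float64(-0.0051), np.float64(-0.0876)]
[np.float64(0.0581), np.float64(-0.0111), np.float64(-0.0051), np.float64(-0.0876)]
[np.float64(0.0578), np.float64(-0.0114), np.float64(-0.0051), np.float64(-0.0876)]
```

Call:
play_rows:
  steps:
    - {"tx": 0.055,"ty": -0.006,"tz": -0.02,"roll": -0.088}
    - {"tx": 0.055,"ty": -0.006,"tz": -0.02,"roll": -0.088}
    - {"tx": 0.055,"ty": -0.006,"tz": -0.02,"roll": -0.088}
    - {"tx": 0.06,"ty": -0.007,"tz": -0.02,"roll": -0.088}
    - {"tx": 0.06,"ty": -0.007,"tz": -0.01,"roll": -0.088}
    - {"tx": 0.06,"ty": -0.008,"tz": 0,"roll": -0.088}
    - {"tx": 0.06,"ty": -0.008,"tz": 0,"roll": -0.088}
    - {"tx": 0.06,"ty": -0.008,"tz": 0,"roll": -0.088}
    - {"tx": 0.06,"ty": -0.009,"tz": 0,"roll": -0.088}
    - {"tx": 0.06,"ty": -0.009,"tz": 0,"roll": -0.088}
  hand: 1
  squeeze: 25

```text
time_s: 1.35
ee_pos: [0.6022, -0.1561, 0.3008]
ee_rot: [0.797, 0.604, -0.001, -0.003]
ft_force: [1.4, 0.5, 1.0]
width: 0.0936
```

```bash
python3 -c "
from h import *
s=manip.read_state();print(np.round(s['ee_pos'],4),np.round(s['qpos'],2),s['time_s'])
plan((.571,.256),np.radians(18.1),10,.30)"
```

```text
[ 0.6022 -0.1561  0.3008] [ 0.4   0.3  -0.31  1.6   0.09  1.26 -0.2 ] 1.35
err [-0.03124941  0.41213986 -0.00078054] dyaw deg 33.814529483952185
[np.float64(0.042), np.float64(-0.0019), np.float64(0.0002), np.float64(-0.059)]
[np.float64(0.042), np.float64(-0.0023), np.float64(0.0002), np.float64(-0.059)]
[np.float64(0.042), np.float64(-0.0026), np.float64(0.0002), np.float64(-0.059)]
[np.float64(0.042), np.float64(-0.003), np.float64(0.0002), np.float64(-0.059)]
[np.float64(0.042), np.float64(-0.0034), np.float64(0.0002), np.float64(-0.059)]
[np.float64(0.042), np.float64(-0.0037), np.float64(0.0002), np.float64(-0.059)]
[np.float64(0.042), np.float64(-0.0041), np.float64(0.0002), np.float64(-0.059)]
[np.float64(0.0419), np.float64(-0.0044), np.float64(0.0002), np.float64(-0.059)]
[np.float64(0.0419), np.float64(-0.0048), np.float64(0.0002), np.float64(-0.059)]
[np.float64(0.0419), np.float64(-0.0052), np.float64(0.0002), np.float64(-0.059)]
```

Call:
play_rows:
  steps:
    - {"tx": 0.042,"ty": -0.002,"roll": -0.059}
    - {"tx": 0.042,"ty": -0.002,"roll": -0.059}
    - {"tx": 0.042,"ty": -0.003,"roll": -0.059}
    - {"tx": 0.042,"ty": -0.003,"roll": -0.059}
    - {"tx": 0.042,"ty": -0.003,"roll": -0.059}
    - {"tx": 0.042,"ty": -0.004,"roll": -0.059}
    - {"tx": 0.042,"ty": -0.004,"roll": -0.059}
    - {"tx": 0.042,"ty": -0.004,"roll": -0.059}
    - {"tx": 0.042,"ty": -0.005,"roll": -0.059}
    - {"tx": 0.042,"ty": -0.005,"roll": -0.059}

```text
invalid input
```

```bash
python3 -c "
from h import *
s=manip.read_state();print(np.round(s['ee_pos'],4),np.round(s['qpos'],2),s['time_s'])
plan((.571,.256),np.radians(18.1),4,.24,False)
im=cams.camera('scene'); cv2.imwrite('pics/s1.png',cv2.resize(im[130:280,190:340,::-1],None,fx=4,fy=4,interpolation=2))"
```

```text
[ 0.6022 -0.1561  0.3008] [ 0.4   0.3  -0.31  1.6   0.09  1.26 -0.2 ] 1.35
err [-0.03124941  0.41213986 -0.06078054] dyaw deg 33.814529483952185
[np.float64(0.097), np.float64(-0.0353), np.float64(0.0156), np.float64(-0.1475)]
[np.float64(0.1012), np.float64(-0.0207), np.float64(0.0155), np.float64(-0.1475)]
[np.float64(0.1031), np.float64(-0.0056), np.float64(0.0154), np.float64(-0.1475)]
[np.float64(0.1029), np.float64(0.0097), np.float64(0.0153), np.float64(-0.1475)]
```

View pics/s1.png

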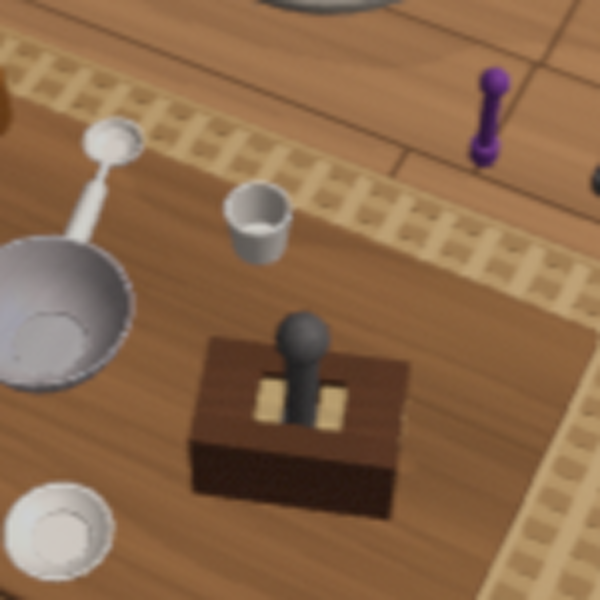

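The call was refused and nothing moved, probably because every field has to be given. The pestle and stand are unchanged, with the knob at about (302,338) in the crop.

Call:
play_rows:
  steps:
    - {"tx": 0.042,"ty": -0.002,"tz": 0,"roll": -0.059}
    - {"tx": 0.042,"ty": -0.002,"tz": 0,"roll": -0.059}
    - {"tx": 0.042,"ty": -0.003,"tz": 0,"roll": -0.059}
    - {"tx": 0.042,"ty": -0.003,"tz": 0,"roll": -0.059}
    - {"tx": 0.042,"ty": -0.003,"tz": 0,"roll": -0.059}
    - {"tx": 0.042,"ty": -0.004,"tz": 0,"roll": -0.059}
    - {"tx": 0.042,"ty": -0.004,"tz": 0,"roll": -0.059}
    - {"tx": 0.042,"ty": -0.004,"tz": 0,"roll": -0.059}
    - {"tx": 0.042,"ty": -0.005,"tz": 0,"roll": -0.059}
    - {"tx": 0.042,"ty": -0.005,"tz": 0,"roll": -0.059}

```text
time_s: 2.65
ee_pos: [0.5627, 0.2745, 0.3007]
ee_rot: [0.576, 0.817, -0.001, -0.006]
ft_force: [1.0, 0.7, -0.2]
width: 0.0937
```

```bash
python3 -c "
from h import *
s=manip.read_state();print(np.round(s['ee_pos'],4),np.round(s['qpos'],2),s['time_s'])
plan((.571,.256),np.radians(18.1),3,.26,False)
im=cams.camera('scene'); cv2.imwrite('pics/s2.png',cv2.resize(im[130:280,190:340,::-1],None,fx=4,fy=4,interpolation=2))"
```

```text
[0.5627 0.2745 0.3007] [-0.1   0.34 -0.59  1.58  0.18  1.28 -0.37] 2.65
err [ 0.00831277 -0.01845114 -0.04072021] dyaw deg -1.5685546788116629
[np.float64(-0.0069), np.float64(0.0007), np.float64(0.0135), np.float64(0.0091)]
[np.float64(-0.0068), np.float64(0.0007), np.float64(0.0135), np.float64(0.0091)]
[np.float64(-0.0068), np.float64(0.0008), np.float64(0.0135), np.float64(0.0091)]
```

View pics/s2.png

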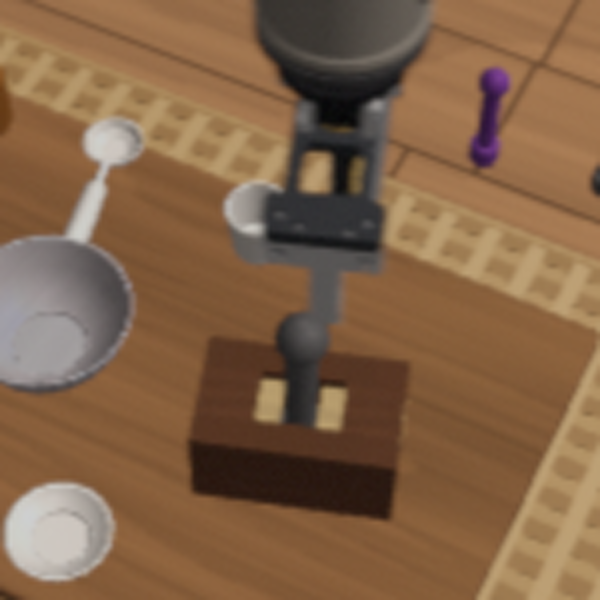

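The gripper is above the stand with the near finger at about (325,295), and the knob is just below at (302,338). I'll centre it and come down in steps.

Call:
play_rows:
  steps:
    - {"tx": -0.007,"ty": 0.001,"tz": 0.014,"roll": 0.009}
    - {"tx": -0.007,"ty": 0.001,"tz": 0.014,"roll": 0.009}
    - {"tx": -0.006,"ty": 0,"tz": 0.013,"roll": 0.009}
    - {"tx": 0,"ty": 0,"tz": 0.02,"roll": 0}
    - {"tx": 0,"ty": 0,"tz": 0,"roll": 0}

```text
time_s: 3.32
ee_pos: [0.5685, 0.2571, 0.2339]
ee_rot: [0.586, 0.81, -0.002, -0.008]
ft_force: [-0.5, -0.4, 1.4]
width: 0.0943
```

```bash
python3 -c "
from h import *
s=manip.read_state();print(np.round(s['ee_pos'],4),np.round(s['qpos'],2),s['time_s'])
plan((.571,.256),np.radians(18.1),4,.183,False)
a=cams.camera('scene');b=cams.camera('top'); 
cv2.imwrite('pics/s3.png',np.hstack([cv2.resize(a[170:260,220:310,::-1],(400,400),interpolation=2),cv2.resize(b[120:190,195:265,::-1],(400,400),interpolation=2)]))"
```

```text
[0.5685 0.2571 0.2339] [-0.08  0.39 -0.57  1.66  0.21  1.16 -0.39] 3.325
err [ 0.00247598 -0.00112512 -0.05091423] dyaw deg -0.12222156270456996
[np.float64(-0.0006), np.float64(0.0007), np.float64(0.0127), np.float64(0.0005)]
[np.float64(-0.0006), np.float64(0.0007), np.float64(0.0127), np.float64(0.0005)]
[np.float64(-0.0006), np.float64(0.0007), np.float64(0.0127), np.float64(0.0005)]
[np.float64(-0.0006), np.float64(0.0007), np.float64(0.0127), np.float64(0.0005)]
```

View pics/s3.png

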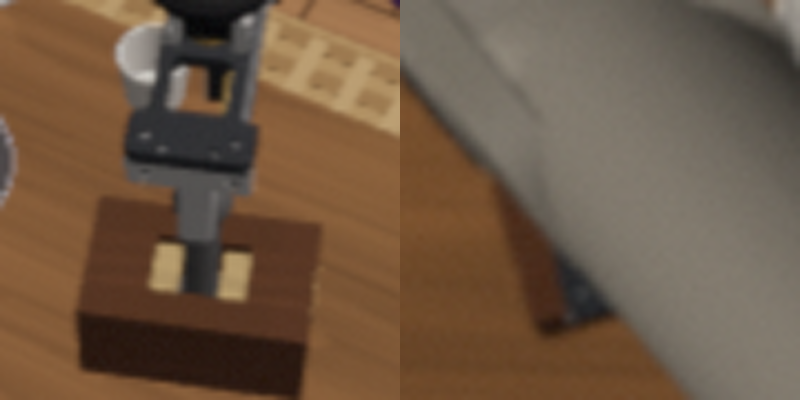

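```bash
python3 -c "
from h import *
s=manip.read_state();p=np.array(s['ee_pos']);M=R.from_quat(s['ee_rot']).as_matrix();print(M.round(3).tolist())
m=cams.camera_model('scene');P=np.linalg.inv(np.array(m['pose']))
for l in ([0,.0595,.008],[0,-.0595,.008],[0,.047,.008],[0,-.047,.008]):
  w=p+M@np.array(l); c=P[:3,:3]@w+P[:3,3]
  q=cv2.projectPoints(np.array([[c[0],-c[1],-c[2]]]),np.zeros(3),np.zeros(3),np.array(m['K']),np.array(m['dist_coeffs']))[0].ravel()
  print(l,w.round(4),q,(q-[220,170])*400/90)
"
```

```text
[[-0.313, 0.95, -0.012], [0.95, 0.313, 0.007], [0.01, -0.01, -1.0]]
[0, 0.0595, 0.008] [0.6256 0.2767 0.2273] [263.53769058 225.98491852] [193.50084702 248.82186007]
[0, -0.0595, 0.008] [0.5126 0.2394 0.2284] [269.84397916 189.13237715] [221.52879628  85.03278732]
[0, 0.047, 0.008] [0.6137 0.2728 0.2274] [264.23577787 221.90932708] [196.60345718 230.70812037]
[0, -0.047, 0.008] [0.5245 0.2433 0.2283] [269.21575392 192.80711859] [218.73668408 101.36497152]
```

Call:
play_rows:
  steps:
    - {"tx": -0.001,"ty": 0.0005,"tz": 0.013,"roll": 0}
    - {"tx": -0.001,"ty": 0.0005,"tz": 0.013,"roll": 0}
    - {"tx": -0.001,"ty": 0,"tz": 0.013,"roll": 0}
    - {"tx": 0,"ty": 0,"tz": 0.013,"roll": 0}
    - {"tx": 0,"ty": 0,"tz": 0,"roll": 0}

```text
time_s: 4.05
ee_pos: [0.5709, 0.2556, 0.1808]
ee_rot: [0.586, 0.81, -0.0, -0.007]
ft_force: [0.6, 0.2, 0.2]
width: 0.0945
```

```bash
python3 -c "
from h import *
s=manip.read_state();print(np.round(s['ee_pos'],4),np.round(s['ft_force'],1),s['time_s'])
plan((.57,.255),np.radians(18.1),1,.181,False)
a=cams.camera('scene')
cv2.imwrite('pics/s4.png',cv2.resize(a[170:260,220:310,::-1],(600,600),interpolation=2))"
```

```text
[0.5709 0.2556 0.1808] [0.6 0.2 0.2] 4.05
err [-0.00087901 -0.00062117  0.00023239] dyaw deg -0.13065009336789735
[np.float64(-0.0003), np.float64(-0.001), np.float64(-0.0002), np.float64(0.0023)]
```

View pics/s4.png

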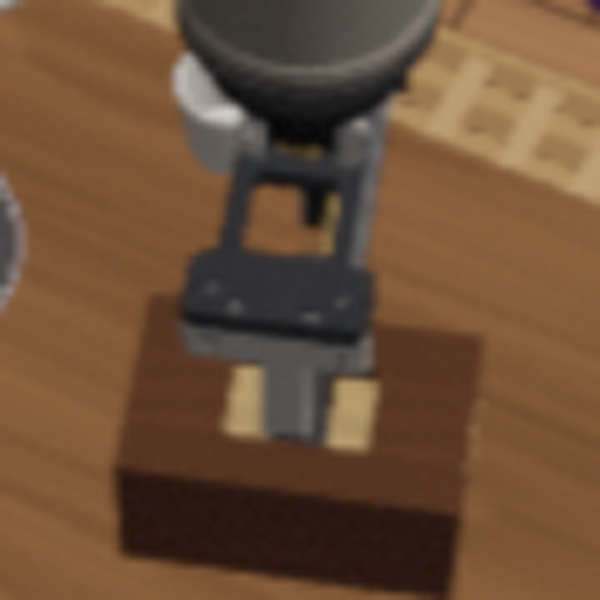

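```bash
python3 -c "
from h import *
s=manip.read_state();p=np.array(s['ee_pos']);M=R.from_quat(s['ee_rot']).as_matrix()
m=cams.camera_model('scene');P=np.linalg.inv(np.array(m['pose']))
for l in ([0,.0595,.008],[0,.0595,-.02],[0,.047,.008],[-.008,.0595,.008],[.008,.0595,.008],[0,0,-.011]):
  w=p+M@np.array(l); c=P[:3,:3]@w+P[:3,3]
  q=cv2.projectPoints(np.array([[c[0],-c[1],-c[2]]]),np.zeros(3),np.zeros(3),np.array(m['K']),np.array(m['dist_coeffs']))[0].ravel()
  print(l,w.round(4),q,(q-[220,170])*600/90)
a=cv2.imread('pics/s4.png');print(a[425,240:350:4].tolist());print(a[400,240:350:4].tolist())
"
```

```text
[0, 0.0595, 0.008] [0.6276 0.2745 0.173 ] [262.23874807 236.76031058] [281.59165381 445.06873723]
[0, 0.0595, -0.02] [0.6279 0.2743 0.201 ] [262.21253175 231.49075415] [281.41687834 409.93836102]
[0, 0.047, 0.008] [0.6157 0.2706 0.1731] [262.92065287 232.77675272] [286.13768582 418.5116848 ]
[-0.008, 0.0595, 0.008] [0.6301 0.2669 0.1729] [259.30128431 236.37410449] [262.00856207 442.49402992]
[0.008, 0.0595, 0.008] [0.6251 0.2821 0.1731] [265.18062977 237.14690632] [301.20419849 447.64604215]
[0, 0, -0.011] [0.5713 0.2557 0.1924] [265.43611414 214.51687738] [302.9074276  296.77918253]
[[107, 153, 179], [105, 152, 178], [106, 152, 178], [103, 146, 172], [97, 135, 159], [91, 119, 138], [85, 100, 112], [82, 89, 96], [81, 82, 85], [82, 83, 85], [81, 82, 84], [81, 82, 84], [81, 82, 85], [82, 82, 85], [83, 84, 87], [92, 93, 96], [98, 100, 103], [97, 100, 101], [81, 83, 84], [62, 63, 65], [59, 60, 64], [67, 77, 86], [79, 102, 118], [92, 128, 151], [100, 141, 167], [102, 146, 172], [102, 146, 171], [102, 145, 171]]
[[109, 156, 181], [109, 155, 181], [108, 155, 181], [106, 151, 176], [101, 142, 165], [95, 124, 143], [87, 102, 115], [82, 89, 95], [80, 81, 83], [80, 82, 84], [80, 82, 84], [80, 82, 84], [80, 81, 84], [81, 81, 84], [83, 84, 86], [89, 90, 92], [94, 96, 98], [95, 97, 99], [84, 86, 88], [69, 70, 72], [57, 57, 60], [50, 54, 60], [48, 59, 70], [60, 85, 104], [81, 118, 143], [98, 142, 169], [109, 156, 182], [109, 155, 181]]
```

The finger's edges fall where its pose projects (262–301 zoomed), so calibration is good here. The grasp point projects to (265.4,214.5) and the knob was fitted at (265.4,213.8), so I'll close.

Call:
play_rows:
  steps:
    - {"tx": 0,"ty": 0,"tz": -0.001,"roll": 0}
    - {"tx": 0,"ty": 0,"tz": 0,"roll": 0}
    - {"tx": 0,"ty": 0,"tz": 0,"roll": 0}
    - {"tx": 0,"ty": 0,"tz": 0,"roll": 0}
  hand: -1
  squeeze: 15

```text
time_s: 4.6
ee_pos: [0.5718, 0.2563, 0.1839]
ee_rot: [0.586, 0.81, 0.001, -0.006]
ft_force: [-0.1, 1.3, 0.2]
width: 0.0577
```

Call:
play_rows:
  steps:
    - {"tx": 0,"ty": 0,"tz": 0,"roll": 0}
    - {"tx": 0,"ty": 0,"tz": 0,"roll": 0}
    - {"tx": 0,"ty": 0,"tz": 0.001,"roll": 0}
    - {"tx": 0,"ty": 0,"tz": 0,"roll": 0}

```text
time_s: 5.1
ee_pos: [0.5722, 0.2568, 0.1841]
ee_rot: [0.586, 0.81, 0.001, -0.006]
ft_force: [-1.5, -0.9, -1.2]
width: 0.037
```

Call:
play_rows:
  steps:
    - {"tx": 0,"ty": 0,"tz": 0,"roll": 0}
    - {"tx": 0.006,"ty": 0,"tz": 0,"roll": 0}
    - {"tx": 0.006,"ty": 0,"tz": 0,"roll": 0}
    - {"tx": 0.006,"ty": 0,"tz": 0.0005,"roll": 0}
    - {"tx": 0.006,"ty": 0,"tz": 0.0005,"roll": 0}
  squeeze: 25

```text
time_s: 5.72
ee_pos: [0.5646, 0.2796, 0.183]
ee_rot: [0.587, 0.81, 0.001, -0.005]
ft_force: [1.0, -4.2, 1.9]
width: 0.0369
```

```bash
cat >> h.py <<'E'
def rel(p0=(.5722,.2568,.1841)):
    s=manip.read_state();d=np.array(s["ee_pos"])-p0;a=np.radians(18.1);x=np.array([np.cos(a),np.sin(a),0]);y=np.array([-np.sin(a),np.cos(a),0])
    f=np.array(s["ft_force"]);print("stand-frame shift mm",np.round(1e3*np.array([d@x,d@y,d[2]]),1),"F",np.round([f@x,f@y,f[2]],1),"w",round(s["width"],4),"t",s["time_s"])
def pic(name,r=(170,260,220,310),cam="scene"):
    a=cams.camera(cam);cv2.imwrite("pics/"+name,cv2.resize(a[r[0]:r[1],r[2]:r[3],::-1],(600,600),interpolation=2))
E
python3 -c "
from h import *
rel();pic('r1.png')"
```

```text
stand-frame shift mm [-0.1 24.1 -1.1] F [-0.4 -4.3  1.9] w 0.0369 t 5.725
```

View pics/r1.png

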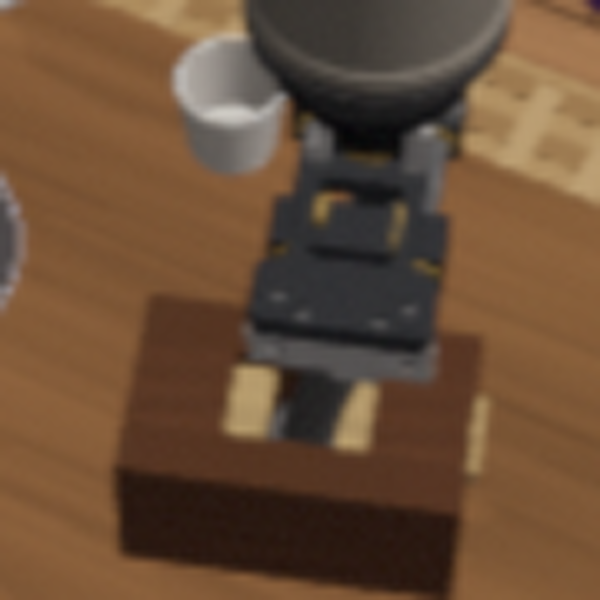

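It's rocking as intended. The neck leans towards +y, and the +y jaw now sticks out of the stand at about (480,435). I'll continue to 40 mm.

Call:
play_rows:
  steps:
    - {"tx": 0.006,"ty": 0,"tz": 0.0005,"roll": 0}
    - {"tx": 0.006,"ty": 0,"tz": 0.0005,"roll": 0}
    - {"tx": 0.004,"ty": 0,"tz": 0.001,"roll": 0}

```text
time_s: 6.15
ee_pos: [0.559, 0.2968, 0.1811]
ee_rot: [0.586, 0.81, 0.001, -0.005]
ft_force: [-0.2, -2.4, 5.4]
width: 0.037
```

```bash
python3 -c "
from h import *
rel();pic('r2.png')"
```

```text
stand-frame shift mm [-0.2 42.1 -3. ] F [-0.9 -2.3  5.4] w 0.037 t 6.15
```

View pics/r2.png

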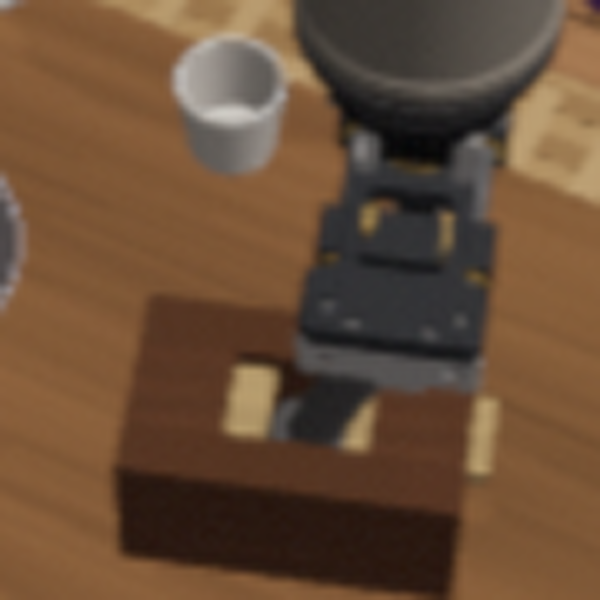

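The +y jaw sticks out about 28 px, roughly 12–13 mm. Now I'll rock the other way.

Call:
play_rows:
  steps:
    - {"tx": -0.01,"ty": 0,"tz": -0.001,"roll": 0}
    - {"tx": -0.012,"ty": 0,"tz": -0.001,"roll": 0}
    - {"tx": -0.012,"ty": 0,"tz": -0.0005,"roll": 0}
    - {"tx": -0.008,"ty": 0,"tz": 0,"roll": 0}
    - {"tx": -0.006,"ty": 0,"tz": 0,"roll": 0}
    - {"tx": -0.006,"ty": 0,"tz": 0,"roll": 0}
    - {"tx": -0.006,"ty": 0,"tz": 0,"roll": 0}
    - {"tx": -0.006,"ty": 0,"tz": 0.0005,"roll": 0}

```text
time_s: 7.2
ee_pos: [0.5803, 0.2326, 0.1828]
ee_rot: [0.586, 0.811, 0.003, -0.006]
ft_force: [0.6, 4.4, -0.3]
width: 0.0369
```

```bash
python3 -c "
from h import *
rel();pic('r3.png')"
```

```text
stand-frame shift mm [  0.2 -25.5  -1.3] F [ 1.9  4.  -0.3] w 0.0369 t 7.2
```

View pics/r3.png

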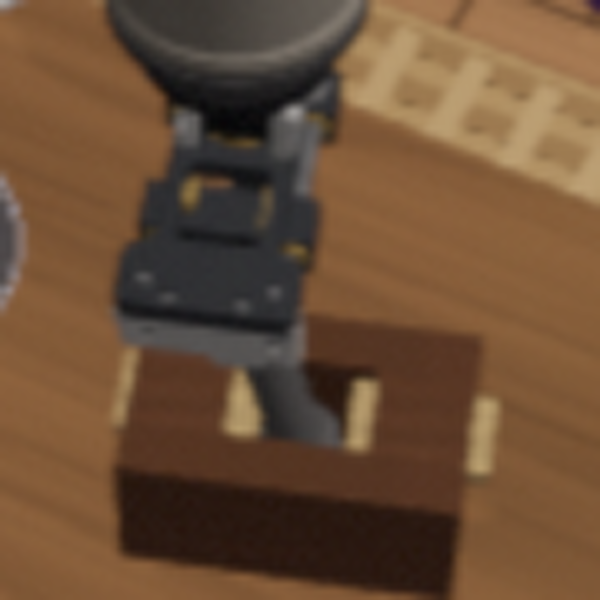

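The right jaw is emerging at about (125,385). There are about 16 mm to go.

Call:
play_rows:
  steps:
    - {"tx": -0.006,"ty": 0,"tz": 0.0005,"roll": 0}
    - {"tx": -0.006,"ty": 0,"tz": 0.0005,"roll": 0}
    - {"tx": -0.003,"ty": 0,"tz": 0.0005,"roll": 0}

```text
time_s: 7.62
ee_pos: [0.5856, 0.2166, 0.1808]
ee_rot: [0.586, 0.81, 0.002, -0.006]
ft_force: [-0.4, 3.7, 2.3]
width: 0.0368
```

```bash
python3 -c "
from h import *
rel();pic('r4.png')"
```

```text
stand-frame shift mm [  0.2 -42.4  -3.3] F [0.8 3.6 2.3] w 0.0368 t 7.625
```

View pics/r4.png

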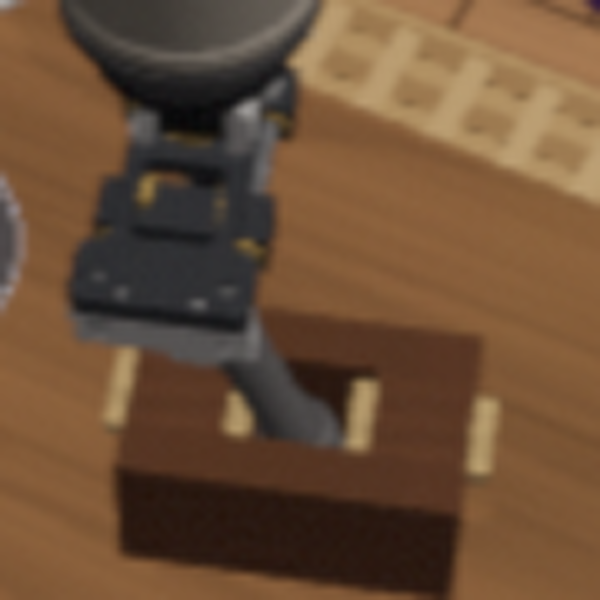

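Both jaws are well out, at about (122,390) and (483,437). Back to upright next.

Call:
play_rows:
  steps:
    - {"tx": 0.008,"ty": 0,"tz": -0.001,"roll": 0}
    - {"tx": 0.01,"ty": 0,"tz": -0.001,"roll": 0}
    - {"tx": 0.01,"ty": 0,"tz": -0.001,"roll": 0}
    - {"tx": 0.007,"ty": 0,"tz": 0,"roll": 0}
    - {"tx": 0.004,"ty": 0,"tz": 0,"roll": 0}
    - {"tx": 0,"ty": 0,"tz": 0,"roll": 0}

```text
time_s: 8.43
ee_pos: [0.572, 0.2552, 0.1835]
ee_rot: [0.586, 0.811, 0.001, -0.006]
ft_force: [0.8, 0.4, -1.3]
width: 0.0368
```

```bash
python3 -c "
from h import *
rel();pic('r5.png')"
```

```text
stand-frame shift mm [-0.7 -1.5 -0.6] F [ 0.9  0.2 -1.3] w 0.0368 t 8.425
```

View pics/r5.png

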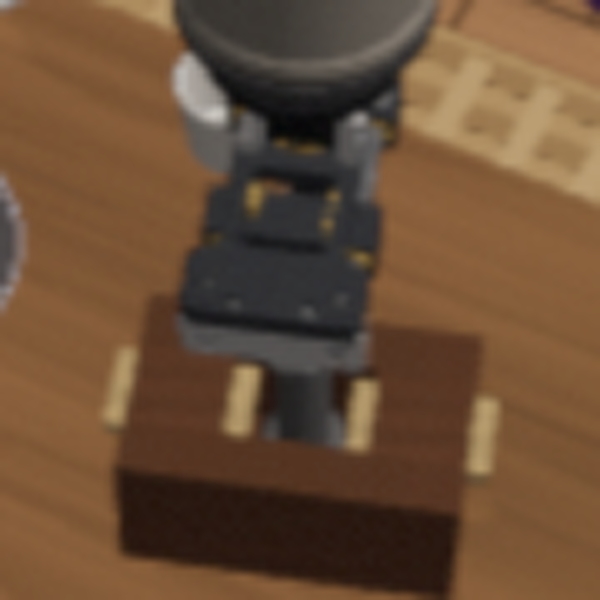

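```bash
python3 - <<'E'
from h import *
a=cv2.imread('pics/r5.png');h=cv2.cvtColor(a,cv2.COLOR_BGR2HSV)
m=((h[...,2]>150)&(a[...,0]>85)).astype(np.uint8); m[:320]=0
k,l,st,c=cv2.connectedComponentsWithStats(m)
ang=np.radians(18.1);X=np.array([np.cos(ang),np.sin(ang)]);Y=np.array([-np.sin(ang),np.cos(ang)])
top=np.array([.5696,.2549])
for i in range(1,k):
    if st[i,4]<300 or st[i,0]<60 or st[i,0]>520: continue
    cnt=cv2.findContours((l==i).astype(np.uint8),0,1)[0][0]
    b=cv2.boxPoints(cv2.minAreaRect(cnt)); px=(b+.5)*90/600-.5+[220,170]
    for z in(.103,):
        p=plane("scene",px,z)[:,:2]-top
        print(st[i],z,np.round(1e3*np.c_[p@X,p@Y],1).tolist())
# stand-top corners for reference, from first picture
S=(np.array([[90,97],[336,128],[318,262],[65,226]])+.5)/5-.5+[225,195]
p=plane("scene",S,.109)[:,:2]-top;print(np.round(1e3*np.c_[p@X,p@Y],1))
E
```

```text
[ 105  349   29   74 1096] 0.103 [[19.6, -85.0], [-17.9, -83.9], [-16.9, -76.1], [20.5, -77.3]]
[ 228  368   29   65 1250] 0.103 [[16.5, -31.6], [-16.7, -31.9], [-16.2, -22.4], [16.9, -22.2]]
[ 349  383   26   65 1060] 0.103 [[15.8, 21.5], [-17.0, 22.0], [-16.7, 29.9], [16.2, 29.3]]
[ 470  399   27   74 1374] 0.103 [[20.0, 74.4], [-17.0, 74.3], [-17.1, 83.4], [19.9, 83.4]]
[[-42.9 -73.5]
 [-44.3  72.9]
 [ 45.9  72.8]
 [ 45.5 -72.2]]
```

```bash
python3 - <<'E'
from h import *
ang=np.radians(18.1);X=np.array([np.cos(ang),np.sin(ang)]);Y=np.array([-np.sin(ang),np.cos(ang)])
top=np.array([.5696,.2549])
m=cams.camera_model('scene');P=np.linalg.inv(np.array(m['pose']))
def proj(w):
  c=(P[:3,:3]@np.array(w).T).T+P[:3,3]
  return cv2.projectPoints(c*[1,-1,-1],np.zeros(3),np.zeros(3),np.array(m['K']),np.array(m['dist_coeffs']))[0].reshape(-1,2)
full=cv2.imread('pics/scene0.png').astype(np.float32)
r5=cv2.imread('pics/r5.png');r5=cv2.resize(r5,(90,90),interpolation=cv2.INTER_AREA).astype(np.float32)
ys=np.arange(-95,96,.5)
for name,im,off in(("first",full,(0,0)),("r5",r5,(220,170))):
  V=0
  for x in(4,7,10,13):
    w=np.array([[*(top+X*x*1e-3+Y*y*1e-3),.103] for y in ys]);q=(proj(w)-off).astype(np.float32)
    v=cv2.remap(im,q[:,0].reshape(1,-1).copy(),q[:,1].reshape(1,-1).copy(),cv2.INTER_LINEAR)[0]
    V=V+v[:,0]/4
  g=np.gradient(V,.5)
  # edges: local extrema of gradient
  e=[(float(ys[i]),round(float(g[i]),1)) for i in range(2,len(g)-2) if abs(g[i])==abs(g[i-2:i+3]).max() and abs(g[i])>5]
  print(name,e)
E
```

```text
first [(-32.5, 10.6), (-12.0, -9.3), (11.5, 7.7), (31.0, -10.4)]
r5 [(-85.0, 7.1), (-76.0, -10.4), (-32.0, 9.9), (-21.0, -12.1), (22.5, 5.5), (31.0, -10.2), (73.5, 10.3), (83.5, -8.2)]
```

Compared with the first picture, the jaws have moved about 9 mm (right) and 11 mm (left). The right one is marginal against the 10 mm needed, and the force showed no hard stop. I'll rock further each way and watch the force.

Call:
play_rows:
  steps:
    - {"tx": -0.01,"ty": 0,"tz": 0,"roll": 0}
    - {"tx": -0.01,"ty": 0,"tz": 0.0005,"roll": 0}
    - {"tx": -0.01,"ty": 0,"tz": 0.001,"roll": 0}
    - {"tx": -0.007,"ty": 0,"tz": 0.001,"roll": 0}
    - {"tx": -0.004,"ty": 0,"tz": 0.0005,"roll": 0}

```text
time_s: 9.1
ee_pos: [0.586, 0.2131, 0.18]
ee_rot: [0.586, 0.81, 0.001, -0.006]
ft_force: [-0.9, 3.8, -1.9]
width: 0.0367
```

```bash
python3 -c "
from h import *
rel()"
```

```text
stand-frame shift mm [ -0.4 -45.9  -4.1] F [ 0.3  3.8 -1.9] w 0.0367 t 9.1
```

Call:
play_rows:
  steps:
    - {"tx": -0.004,"ty": 0,"tz": 0.0005,"roll": 0}

```text
time_s: 9.22
ee_pos: [0.5872, 0.2094, 0.1794]
ee_rot: [0.586, 0.81, 0.002, -0.007]
ft_force: [-0.9, 3.5, -1.8]
width: 0.0374
```

```bash
python3 -c "
from h import *
rel();pic('r6.png')"
```

```text
stand-frame shift mm [ -0.4 -49.7  -4.7] F [ 0.2  3.6 -1.8] w 0.0374 t 9.225
```

View pics/r6.png

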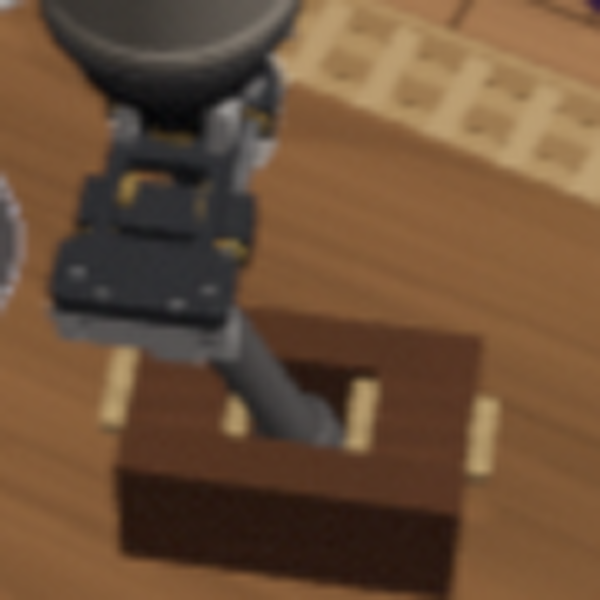

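```bash
cat >> h.py <<'E'
def jaws(name):
  ang=np.radians(18.1);X=np.array([np.cos(ang),np.sin(ang)]);Y=np.array([-np.sin(ang),np.cos(ang)])
  top=np.array([.5696,.2549]);m=cams.camera_model('scene');P=np.linalg.inv(np.array(m['pose']))
  im=cv2.resize(cv2.imread('pics/'+name),(90,90),interpolation=cv2.INTER_AREA).astype(np.float32)
  ys=np.arange(-95,96,.25);V=0
  for x in(0,4,7,10):
    w=np.array([[*(top+X*x*1e-3+Y*y*1e-3),.103] for y in ys]);c=(P[:3,:3]@w.T).T+P[:3,3]
    q=cv2.projectPoints(c*[1,-1,-1],np.zeros(3),np.zeros(3),np.array(m['K']),np.array(m['dist_coeffs']))[0].reshape(-1,2)
    q=(q-[220,170]).astype(np.float32)
    V=V+cv2.remap(im,q[:,0].reshape(1,-1).copy(),q[:,1].reshape(1,-1).copy(),cv2.INTER_CUBIC)[0][:,0]/4
  g=np.gradient(V,.25)
  print(name,[(float(ys[i]),round(float(g[i]),1)) for i in range(4,len(g)-4) if abs(g[i])==abs(g[i-4:i+5]).max() and abs(g[i])>4])
E
python3 -c "
from h import *
for n in('r1.png','r2.png','r3.png','r4.png','r5.png','r6.png'): jaws(n)"
```

```text
r1.png [(-33.75, 11.0), (-32.0, 11.7), (-14.25, -7.5), (-7.0, -8.7), (15.5, 9.5), (17.75, 8.6), (30.25, -12.5), (73.0, 11.1), (79.75, -7.7)]
r2.png [(-33.75, 11.1), (-32.0, 11.8), (-14.25, -8.8), (-5.0, -8.0), (21.5, 9.2), (30.25, -12.3), (73.0, 12.2), (82.25, -8.8), (84.5, -8.5)]
r3.png [(-81.5, 6.3), (-75.75, -11.5), (-33.75, 11.3), (-32.0, 11.9), (-22.5, -6.0), (-18.75, -10.8), (16.25, -7.5), (20.5, 14.7), (30.25, -12.5), (73.0, 11.8), (82.25, -8.8), (84.5, -8.8)]
r4.png [(-84.75, 8.3), (-75.75, -13.0), (-33.75, 11.3), (-32.0, 10.7), (-25.0, -7.4), (-22.5, -9.0), (15.5, -6.7), (20.5, 13.5), (30.25, -12.7), (74.0, 11.9), (83.25, -8.8), (84.5, -8.7)]
r5.png [(-84.75, 8.8), (-75.75, -12.8), (-33.75, 10.8), (-32.0, 11.9), (-20.5, -14.7), (-14.25, 4.3), (10.25, 4.1), (22.25, 7.8), (30.25, -12.6), (74.0, 11.7), (82.25, -8.7), (84.5, -8.6)]
r6.png [(-87.25, 7.9), (-75.75, -12.8), (-33.75, 9.9), (-32.0, 9.3), (-25.0, -9.2), (14.0, -5.9), (20.5, 11.1), (30.25, -12.5), (73.0, 12.1), (82.25, -8.3), (84.5, -8.6)]
```

Measured from the stand's ends, the right jaw is now out about 11.5 mm and the left about 9.9 mm. I'll rock left again, a little further than before.

Call:
play_rows:
  steps:
    - {"tx": 0.012,"ty": 0,"tz": -0.001,"roll": 0}
    - {"tx": 0.014,"ty": 0,"tz": -0.0015,"roll": 0}
    - {"tx": 0.014,"ty": 0,"tz": -0.001,"roll": 0}
    - {"tx": 0.014,"ty": 0,"tz": 0,"roll": 0}
    - {"tx": 0.014,"ty": 0,"tz": 0.0005,"roll": 0}
    - {"tx": 0.01,"ty": 0,"tz": 0.001,"roll": 0}
    - {"tx": 0.006,"ty": 0,"tz": 0.001,"roll": 0}

```text
time_s: 10.15
ee_pos: [0.5591, 0.294, 0.1813]
ee_rot: [0.586, 0.81, 0.001, -0.006]
ft_force: [1.1, -3.4, 0.5]
width: 0.0369
```

```bash
python3 -c "
from h import *
rel()"
```

```text
stand-frame shift mm [-0.9 39.4 -2.8] F [ 0.  -3.6  0.5] w 0.0369 t 10.15
```

Call:
play_rows:
  steps:
    - {"tx": 0.005,"ty": 0,"tz": 0.0005,"roll": 0}
    - {"tx": 0.004,"ty": 0,"tz": 0.0005,"roll": 0}

```text
time_s: 10.4
ee_pos: [0.5565, 0.302, 0.18]
ee_rot: [0.586, 0.81, 0.0, -0.006]
ft_force: [0.9, -4.4, -1.5]
width: 0.037
```

```bash
python3 -c "
from h import *
rel();pic('r7.png');jaws('r7.png')"
```

```text
stand-frame shift mm [-0.9 47.9 -4.1] F [-0.5 -4.4 -1.5] w 0.037 t 10.4
r7.png [(-87.25, 7.9), (-75.75, -13.0), (-33.75, 11.4), (-32.0, 12.2), (-22.5, -15.3), (-13.25, 8.5), (-4.0, -7.6), (22.25, 9.0), (23.5, 9.3), (30.25, -11.8), (74.0, 11.8), (85.25, -9.7)]
```

View pics/r7.png

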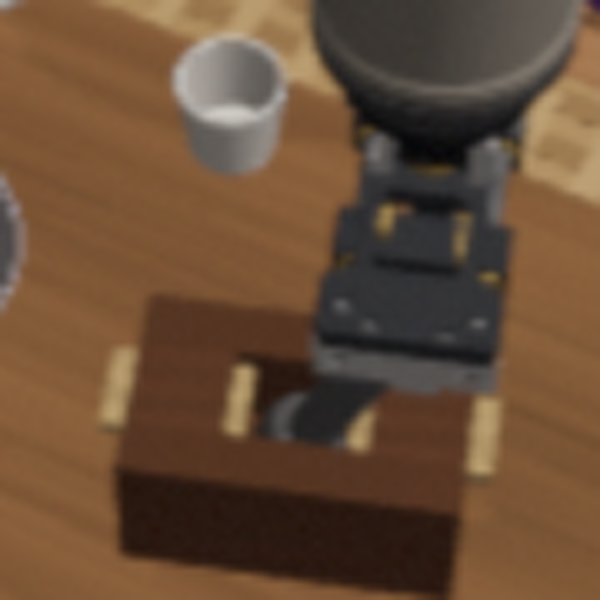

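Both jaws are now out about 11.5 mm. Back to upright.

Call:
play_rows:
  steps:
    - {"tx": -0.01,"ty": 0,"tz": -0.0015,"roll": 0}
    - {"tx": -0.012,"ty": 0.0005,"tz": -0.0015,"roll": 0}
    - {"tx": -0.012,"ty": 0,"tz": -0.001,"roll": 0}
    - {"tx": -0.008,"ty": 0.0005,"tz": 0,"roll": 0}
    - {"tx": -0.004,"ty": 0,"tz": 0,"roll": 0}
    - {"tx": 0,"ty": 0,"tz": 0,"roll": 0}

```text
time_s: 11.2
ee_pos: [0.573, 0.2557, 0.1841]
ee_rot: [0.587, 0.81, 0.001, -0.006]
ft_force: [0.2, 1.0, -3.0]
width: 0.0369
```

```bash
python3 -c "
from h import *
rel();pic('r8.png');jaws('r8.png')"
```

```text
stand-frame shift mm [ 0.4 -1.3  0. ] F [ 0.5  0.9 -3. ] w 0.0369 t 11.2
r8.png [(-87.25, 8.0), (-75.75, -13.0), (-33.75, 11.3), (-32.0, 12.1), (-22.5, -14.6), (-17.0, 4.5), (-11.5, -4.6), (16.0, -8.5), (21.5, 12.9), (30.25, -12.5), (74.0, 11.9), (85.25, -9.8)]
```

View pics/r8.png

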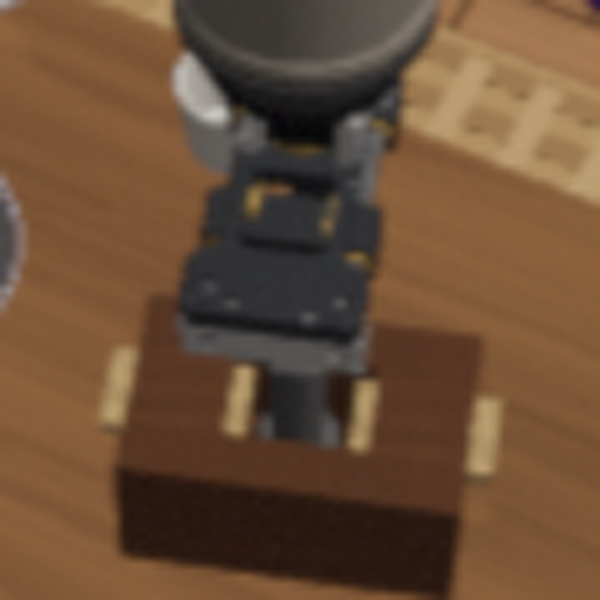

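The neck looks upright and centred between the jaws, at about (302,410). I'll lift slowly first and check the force at the jaw height.

Call:
play_rows:
  steps:
    - {"tx": 0,"ty": 0,"tz": -0.004,"roll": 0}
    - {"tx": 0,"ty": 0,"tz": -0.004,"roll": 0}
    - {"tx": 0,"ty": 0,"tz": -0.004,"roll": 0}
    - {"tx": 0,"ty": 0,"tz": -0.004,"roll": 0}

```text
time_s: 11.75
ee_pos: [0.5724, 0.2566, 0.2008]
ee_rot: [0.586, 0.81, 0.001, -0.006]
ft_force: [-0.9, -0.2, -3.8]
width: 0.0368
```

```bash
python3 -c "
from h import *
rel();pic('l1.png');jaws('l1.png')"
```

```text
stand-frame shift mm [ 0.1 -0.2 16.7] F [-0.9  0.1 -3.8] w 0.0368 t 11.75
l1.png [(-87.25, 8.0), (-75.75, -13.0), (-33.75, 11.2), (-32.0, 12.1), (-24.25, -7.5), (-15.25, -9.1), (4.5, 6.5), (6.5, 5.8), (13.0, -11.5), (21.5, 15.1), (30.25, -12.5), (74.0, 12.1), (85.25, -9.9)]
```

View pics/l1.png

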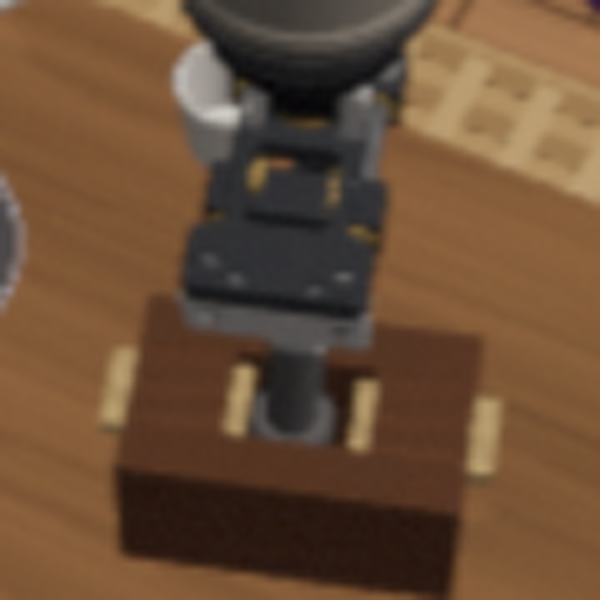

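The shoulder has reached jaw height with no catch; Fz of −3.8 N is just the weight. The bulb centre at (293,420) is about 3 mm towards −y of the gap's middle at 301, so I'll correct that and lift on.

Call:
play_rows:
  steps:
    - {"tx": 0.0025,"ty": 0,"tz": 0,"roll": 0}
    - {"tx": 0,"ty": 0,"tz": -0.005,"roll": 0}
    - {"tx": 0,"ty": 0,"tz": -0.005,"roll": 0}
    - {"tx": 0,"ty": 0,"tz": -0.005,"roll": 0}

```text
time_s: 12.3
ee_pos: [0.5718, 0.2591, 0.2172]
ee_rot: [0.586, 0.81, 0.001, -0.006]
ft_force: [0.5, 0.6, -2.8]
width: 0.0364
```

```bash
python3 -c "
from h import *
rel();pic('l2.png');jaws('l2.png')"
```

```text
stand-frame shift mm [ 0.3  2.3 33.1] F [ 0.6  0.4 -2.8] w 0.0364 t 12.3
l2.png [(-87.25, 7.8), (-75.75, -12.8), (-33.75, 11.3), (-32.0, 11.9), (-24.25, -9.2), (-22.5, -9.2), (-18.0, 4.4), (15.0, -9.7), (21.5, 14.8), (30.25, -12.4), (73.0, 12.1), (85.25, -9.9)]
```

View pics/l2.png

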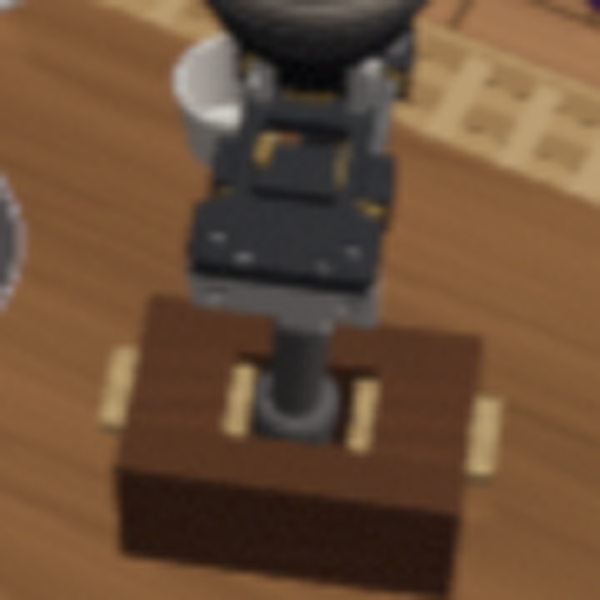

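The bulb is passing between the jaws freely. On to about 92 mm of lift.

Call:
play_rows:
  steps:
    - {"tx": 0,"ty": 0,"tz": -0.008,"roll": 0}
    - {"tx": 0,"ty": 0,"tz": -0.008,"roll": 0}
    - {"tx": 0,"ty": 0,"tz": -0.008,"roll": 0}
    - {"tx": 0,"ty": 0,"tz": -0.008,"roll": 0}
    - {"tx": 0,"ty": 0,"tz": -0.008,"roll": 0}
    - {"tx": 0,"ty": 0,"tz": -0.008,"roll": 0}
    - {"tx": 0,"ty": 0,"tz": -0.006,"roll": 0}
    - {"tx": 0,"ty": 0,"tz": 0,"roll": 0}
    - {"tx": 0,"ty": 0,"tz": 0,"roll": 0}

```text
time_s: 13.48
ee_pos: [0.5726, 0.2587, 0.2762]
ee_rot: [0.586, 0.81, 0.001, -0.006]
ft_force: [1.0, -0.1, -3.8]
width: 0.037
```

```bash
python3 -c "
from h import *
rel();pic('l3.png');pic('l3t.png',(120,190,195,265),'top')"
```

```text
stand-frame shift mm [ 1.   1.6 92.1] F [ 0.9 -0.4 -3.8] w 0.037 t 13.475
```

View pics/l3.png

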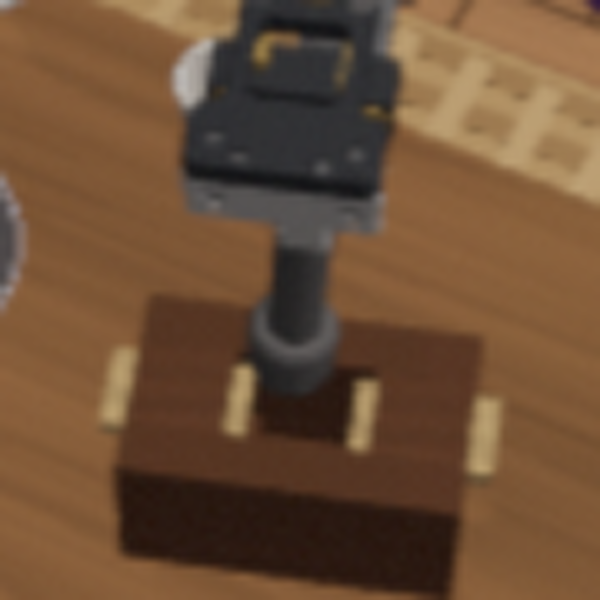

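```bash
python3 - <<'E'
from h import *
s=manip.read_state();p=np.array(s['ee_pos']);M=R.from_quat(s['ee_rot']).as_matrix();g=p+M@[0,0,-.011]
m=cams.camera_model('scene');P=np.linalg.inv(np.array(m['pose']))
def proj(w):
  c=(P[:3,:3]@np.array(w).T).T+P[:3,3]
  return (cv2.projectPoints(c*[1,-1,-1],np.zeros(3),np.zeros(3),np.array(m['K']),np.array(m['dist_coeffs']))[0].reshape(-1,2)+.5-[220,170])*600/90-.5
print("grasp",g.round(4))
th=np.linspace(0,6.28,60)
def prof(g0,zz,r): return proj(np.array([[g0[0]+r*np.cos(t),g0[1]+r*np.sin(t),g0[2]-.15+zz] for t in th]))
for zz,r in((0,.010),(.014,.019),(.037,.019),(.04,.016),(.131,.012)):
  q=prof(g,zz,r);print(zz,"cols",q[:,0].min().round(),q[:,0].max().round(),"rows",q[:,1].min().round(),q[:,1].max().round())
a=cv2.imread('pics/l3.png');h=cv2.cvtColor(a,cv2.COLOR_BGR2HSV)
k=(h[...,1]<90)
for r in range(240,405,10):
  c=np.where(k[r,230:370])[0]; print(r,(c.min()+230,c.max()+230,(c.min()+c.max())/2+230) if len(c) else None,end=' ')
E
```

```text
grasp [0.5727 0.2586 0.2872]
0 cols 285.0 332.0 rows 355.0 396.0
0.014 cols 264.0 354.0 rows 320.0 397.0
0.037 cols 264.0 356.0 rows 290.0 368.0
0.04 cols 271.0 349.0 rows 292.0 358.0
0.131 cols 283.0 345.0 rows 174.0 225.0
240 (np.int64(276), np.int64(334), np.float64(305.0)) 250 (np.int64(277), np.int64(331), np.float64(304.0)) 260 (np.int64(277), np.int64(327), np.float64(302.0)) 270 (np.int64(275), np.int64(326), np.float64(300.5)) 280 (np.int64(276), np.int64(326), np.float64(301.0)) 290 (np.int64(274), np.int64(323), np.float64(298.5)) 300 (np.int64(262), np.int64(324), np.float64(293.0)) 310 (np.int64(253), np.int64(332), np.float64(292.5)) 320 (np.int64(250), np.int64(338), np.float64(294.0)) 330 (np.int64(249), np.int64(340), np.float64(294.5)) 340 (np.int64(249), np.int64(339), np.float64(294.0)) 350 (np.int64(250), np.int64(335), np.float64(292.5)) 360 (np.int64(250), np.int64(333), np.float64(291.5)) 370 (np.int64(257), np.int64(333), np.float64(295.0)) 380 (np.int64(260), np.int64(327), np.float64(293.5)) 390 (np.int64(268), np.int64(316), np.float64(292.0)) 400 None
```

View pics/l3t.png

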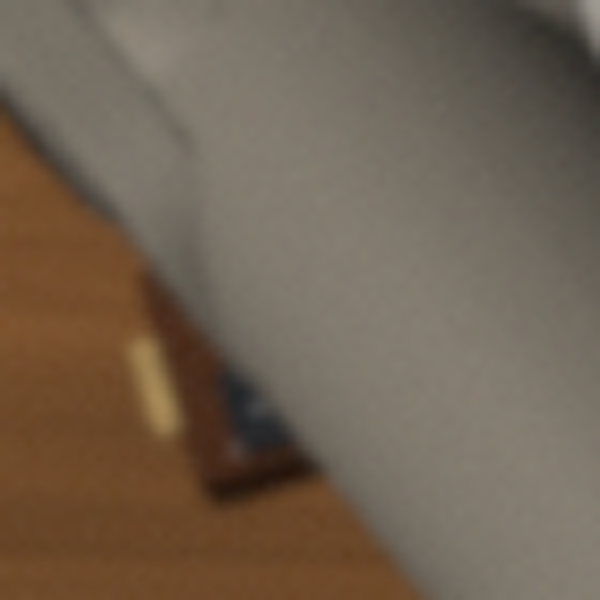

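Clearance is about 24 mm: the foot's lower edge sits at row ~396 and is predicted at 397. The neck line (304 at row 250 → 294 at row 345), though, shows a lean of about 0.05 rad with the foot towards −y. I'll ease the grip a little so gravity can straighten it in the pinch.

Call:
play_rows:
  steps:
    - {"tx": 0,"ty": 0,"tz": 0,"roll": 0}
    - {"tx": 0,"ty": 0,"tz": 0,"roll": 0}
  squeeze: 16

```text
time_s: 13.82
ee_pos: [0.5725, 0.2587, 0.2758]
ee_rot: [0.586, 0.81, 0.001, -0.006]
ft_force: [0.2, 0.1, -3.2]
width: 0.037
```

```bash
cat >> h.py <<'E'
def tilt(name):
  a=cv2.imread('pics/'+name);k=cv2.cvtColor(a,cv2.COLOR_BGR2HSV)[...,1]<90
  o=[]
  for r in list(range(255,290,5))+list(range(320,365,5)):
    c=np.where(k[r,230:370])[0]; o.append(((c.min()+c.max())/2+230))
  cb=np.where(k[350:420,280:310].any(1))[0].max()+350
  print("neck",np.mean(o[:7]).round(1),"bulb",np.mean(o[7:]).round(1),"bottom row",cb)
E
python3 -c "
from h import *
tilt('l3.png');rel();pic('l4.png');tilt('l4.png')"
```

```text
neck 301.2 bulb 293.3 bottom row 396
stand-frame shift mm [ 0.8  1.7 91.7] F [ 0.2  0.  -3.2] w 0.037 t 13.825
neck 301.8 bulb 294.0 bottom row 396
```

Call:
play_rows:
  steps:
    - {"tx": 0,"ty": 0,"tz": 0,"roll": 0}
    - {"tx": 0,"ty": 0,"tz": 0,"roll": 0}
  squeeze: 11

```text
time_s: 14.12
ee_pos: [0.5724, 0.2586, 0.2757]
ee_rot: [0.586, 0.81, 0.001, -0.006]
ft_force: [0.7, 0.5, -2.3]
width: 0.0371
```

```bash

python3 -c "
from h import *
rel();pic('l5.png');tilt('l5.png')"
```

```text
stand-frame shift mm [ 0.8  1.7 91.6] F [ 0.9  0.3 -2.3] w 0.0371 t 14.125
neck 302.5 bulb 295.8 bottom row 396
```

Call:
play_rows:
  steps:
    - {"tx": 0,"ty": 0,"tz": 0,"roll": 0}
    - {"tx": 0,"ty": 0,"tz": 0,"roll": 0}
    - {"tx": 0,"ty": 0,"tz": 0,"roll": 0}
  squeeze: 9

```text
time_s: 14.55
ee_pos: [0.5724, 0.2586, 0.2757]
ee_rot: [0.586, 0.81, 0.001, -0.006]
ft_force: [-0.1, 0.9, -3.3]
width: 0.0372
```

```bash

python3 -c "
from h import *
rel();pic('l6.png');tilt('l6.png')"
```

```text
stand-frame shift mm [ 0.8  1.6 91.6] F [ 0.2  0.9 -3.3] w 0.0372 t 14.55
neck 302.1 bulb 295.7 bottom row 396
```

```bash
python3 - <<'E'
from h import *
def axis(im,name,z0,z1,xy,hw):
    # edges of neck at subpixel along rows, threshold midway by gradient, for full-res image im
    m=cams.camera_model('scene');P=np.linalg.inv(np.array(m['pose']))
    def proj(w):
        c=(P[:3,:3]@np.array(w))+P[:3,3]
        return cv2.projectPoints((c*[1,-1,-1])[None],np.zeros(3),np.zeros(3),np.array(m['K']),np.array(m['dist_coeffs']))[0].ravel()
    S=cv2.cvtColor(im,cv2.COLOR_BGR2HSV)[...,1].astype(np.float32)
    out=[]
    for z in np.linspace(z0,z1,7):
        u,v=proj([*xy,z]); t=np.arange(-hw,hw+.01,.1)
        q=cv2.remap(S,(u+t).astype(np.float32)[None],np.full((1,len(t)),v,np.float32),cv2.INTER_LINEAR)[0]
        g=np.gradient(cv2.GaussianBlur(q[None],(0,0),4)[0]); L=t[np.argmin(np.where(t<0,g,9))]; Rr=t[np.argmax(np.where(t>0,g,-9))]
        out.append(((L+Rr)/2,Rr-L))
    print(name,np.round(out,2).tolist())
a=cv2.imread('pics/scene0.png')
axis(a,"first",.15,.17,(.5715,.2555),8)
def full(n):
    f=np.zeros((384,512,3),np.uint8); f[170:260,220:310]=cv2.resize(cv2.imread('pics/'+n),(90,90),interpolation=cv2.INTER_AREA); return f
for n in('l3.png','l6.png'):
    axis(full(n),n+" neck",.185,.225,(.5727,.2586),8); axis(full(n),n+" bulb",.150,.170,(.5727,.2586),11)
E
```

```text
first [[0.1, 8.0], [0.05, 7.7], [0.15, 7.7], [0.1, 7.8], [0.1, 7.8], [0.15, 8.1], [-0.0, 9.0]]
l3.png neck [[-1.85, 11.1], [-2.35, 9.9], [-2.4, 8.2], [-1.9, 7.4], [-1.45, 7.3], [-1.5, 7.4], [-1.4, 7.2]]
l3.png bulb [[-2.45, 12.1], [-2.75, 12.9], [-2.5, 12.6], [-2.2, 13.0], [-2.15, 13.1], [-2.25, 13.5], [-2.35, 13.7]]
l6.png neck [[-1.65, 11.5], [-2.05, 10.5], [-1.55, 7.7], [-1.45, 7.3], [-1.4, 7.2], [-1.3, 7.2], [-1.35, 7.1]]
l6.png bulb [[-2.2, 12.2], [-2.15, 12.7], [-2.05, 12.9], [-2.0, 13.0], [-2.0, 13.0], [-2.0, 13.2], [-1.95, 13.3]]
```

Lean is now about 0.03 rad. The same measure on the first picture, with the pestle upright, gave no offset. I'll restore the grip and let it settle.

Call:
play_rows:
  steps:
    - {"tx": 0,"ty": 0,"tz": -0.001,"roll": 0}
    - {"tx": 0,"ty": 0,"tz": 0,"roll": 0}
    - {"tx": 0,"ty": 0,"tz": 0,"roll": 0}
    - {"tx": 0,"ty": 0,"tz": 0,"roll": 0}
    - {"tx": 0,"ty": 0,"tz": 0,"roll": 0}
    - {"tx": 0,"ty": 0,"tz": 0,"roll": 0}
  squeeze: 20

```text
time_s: 15.35
ee_pos: [0.5725, 0.2586, 0.2768]
ee_rot: [0.586, 0.81, 0.001, -0.006]
ft_force: [-0.2, 0.0, -3.3]
width: 0.037
```

```bash

python3 -c "
from h import *
rel();pic('l7.png');tilt('l7.png');jaws('l7.png');pic('l7f.png',(0,384,64,448));print(np.round(manip.read_state()['qd'],4))"
```

```text
stand-frame shift mm [ 0.8  1.7 92.7] F [-0.2  0.1 -3.3] w 0.037 t 15.35
neck 301.2 bulb 293.6 bottom row 395
l7.png [(-87.25, 7.9), (-75.75, -12.8), (-33.75, 11.3), (-32.0, 12.1), (-22.5, -14.8), (21.5, 15.6), (30.25, -12.5), (73.0, 12.2), (85.25, -9.8)]
[ 0.0001 -0.0002 -0.0017  0.0004  0.0011  0.0005 -0.0005]
```

View pics/l7f.png

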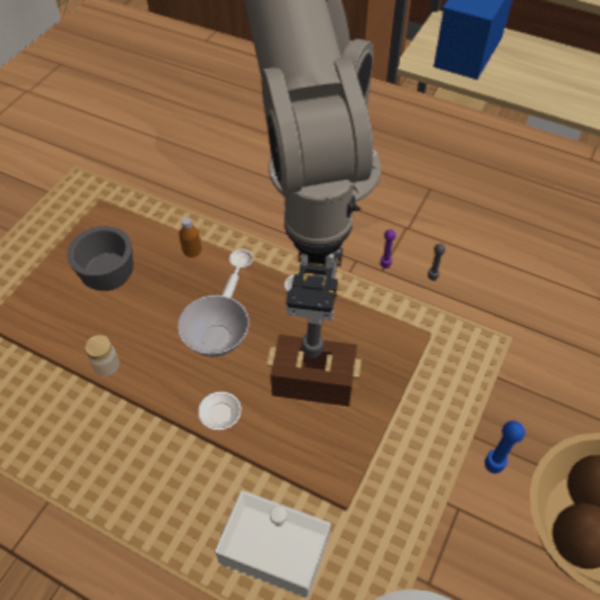

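The pestle hangs upright above the stand, both jaws are out, everything else is in place and the arm is still. I'm handing in.

```bash
python3 -c "
from bench import manip
print(manip.close_job())"
```

```text
the job is handed in; nothing more can be done
None
```

I pinched the pestle by its knob and rocked it along the stand's long direction until both jaws gave way. I then drew it straight up and handed in at 15.4 s, still holding it.

- **Jaws:** My first pass of about 42 mm each way left the right jaw at only about 9 mm by picture, short of the 10 mm needed. I went again to about 48–50 mm each way. Both jaws then read about 11.5 mm by picture, give or take about 1 mm. The knob travelled further than the 38–42 mm stated without meeting a hard stop, so it probably shifted about 2 mm in the pinch.
- **Lift:** I raised it 92.7 mm, which puts the foot about 24–25 mm above the stand. Its lower edge was within about 1 pixel of where it should appear. There was no catch at the jaws, and the force on the arm was only the pestle's weight, 3–4 N.
- **Upright:** One check is less than perfect: the pestle leans about 0.03–0.04 rad (around 2°) along the stand. Easing the grip to 9 N straightened it only slightly; it still leaned about as much after I put the grip back to 20 N.
- **Still and surroundings:** The joints were still at the last reading. In the last picture the mortar, bowl, jar, saucer, bottle, spoon and look-alikes stood where they began. The arm mostly hid the cup, which was unmoved when last in clear view during the rocking.

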